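# Make up the check tray and present it at the reader

## Task

Take the red-capped sample tube out of the blue rack and push it fully down into the white socket of the green tray while the tray stands on the worktop, then let go of the tube. Then pick up the tray, without ever letting the loose steel ball get out of its pocket, and hold it still and level over the middle of the flat reader pad, about 10 cm above it; finish while still holding it there. Leave the other two tubes in the rack and leave the sample pots, padlock and thermometer alone.

Things in the scene. Friction and masses are not known exactly. Their poses are not given: they have to be found in the camera images.
- vial_red_center (a point): Sample tube with a ridged red cap, loose, 35 g, standing in one of the three holes of the blue rack (any one). Round: amber body 18 mm in diameter with a chamfered foot, cap 21 mm in diameter; 78 mm tall in all, the cap being the top 20 mm (its middle is 29 mm above this point). This point is on its axis half-way up, 39 mm above its foot; z points to the cap. In the rack its foot is 15 mm above the worktop and the top 48 mm stand out of the hole.
- vial_white_center (a point): Same kind of tube with a white cap, in another hole of the rack; stays there. Point half-way up its axis.
- vial_green_center (a point): Same kind of tube with a green cap, in another hole of the rack; stays there. Point half-way up its axis.
- rack_top (a point): Blue plastic rack, fixed to the worktop: a block 150 x 50 mm, 45 mm high (foot flange 160 x 60 mm), with three holes of 21 mm diameter, 30 mm deep, in a row along its x axis at x = -50, 0 and +50 mm. This point is the middle of its top face, at the mouth of the middle hole. Fingers have room on both sides of the row (closing along the rack's y), not in the row.
- tray: Loose green-painted metal tray, 190 mm (its x) by 90 mm (its y), 0.35 kg; origin at the middle of its underside, z up. Plate 6 mm thick with a lip to 13 mm height. On it: yellow pocket with the steel ball at x = -62 mm; steel stem with a black handle block in the middle; white socket block for the tube at x = +62 mm. With tube and ball in place its weight hangs within about 10 mm of the handle's middle.
- tray_handle (a point): Middle of the tray's black handle block, 82 mm above the tray's underside. The block is 46 mm long (tray x), 18 mm thick (tray y) and 28 mm high, its top 96 mm above the underside; grasp it from above with the fingers closing along the tray's y. Below it is a stem 26 x 10 mm.
- tray_socket (a point): Mouth of the tube hole, in the middle of the top of the white socket block (34 x 34 mm, top 36 mm above the tray's underside) at tray x = +62 mm. The hole is upright, 21 mm in diameter, 26 mm deep, mouth chamfered. Fingers that close along the tray's y have room round the tube; the handle stands in the way of fingers that close along its x.
- tray_seat (a point): Point of the tray where the middle of the tube (its half-way point) lies once the tube stands fully down in the socket: 13 mm above the hole's mouth, 49 mm above the tray's underside.
- ball_center (a point): Centre of the polished steel ball, 24 mm in diameter, 55 g, lying loose in the tray's yellow pocket. Its axes turn as it rolls.
- tray_pocket (a point): Where the ball's centre lies when it is in the middle of the pocket, 18 mm above the tray's underside at tray x = -62 mm. The pocket is a ring of 32 mm inner diameter with a rim only 3 mm high on the plate: the ball can roll 4 mm to each side and goes over the rim at a tilt of about 40 degrees, or at a knock.
- reader_top (a point): Flat reader pad fixed to the worktop: black, 150 x 150 mm, 16 mm high, grey face with a green ring 100 mm in diameter. This point is the middle of its top face. Rack and reader lie one on the left and one on the right of the tray, either way round.
- sample_pot_2: Sample pot with pink contents and a white lid (the nearer of two pots), 50 mm in diameter, 66 mm tall, loose, standing behind the work; origin at the middle of its underside. Bystander.
- padlock: Red padlock lying flat, 76 x 38 x 20 mm, loose, behind the work; origin on its underside. Bystander.
- thermometer: White food thermometer lying flat, 46 x 152 x 18 mm, loose, behind the work; origin in the middle of its underside. Bystander.

How it is judged (in metres and radians):
On the way, in this order (a step that is already met when the one before it is completed fails the run):
1. the red-capped tube stands fully down in the tray's socket, let go, the tray still on the worktop (x of vial_red_center in the frame of tray_seat between -0.005 and 0.005 m and y of vial_red_center in the frame of tray_seat between -0.005 and 0.005 m and z of vial_red_center in the frame of tray_seat below 0.006 m and angle between the z axis of vial_red_center and the z axis of tray, either way round below 0.16 rad and contact force between the fingers and vial_red below 0.05 N and height (world z) of tray below 0.01 m and distance between ball_center and tray_pocket below 0.01 m), for 0.2 s.
2. the tray is lifted clear of the worktop with tube and ball in place (height (world z) of tray above 0.05 m and distance between ball_center and tray_pocket below 0.01 m and x of vial_red_center in the frame of tray_seat between -0.005 and 0.005 m and y of vial_red_center in the frame of tray_seat between -0.005 and 0.005 m and z of vial_red_center in the frame of tray_seat below 0.006 m and angle between the z axis of vial_red_center and the z axis of tray, either way round below 0.16 rad), for 0.2 s.
At the end, for the whole second after the job is handed in: Gripper holds the tray at rest, centre within 35 mm of the reader's, 50-160 mm above it, within 7 deg of level; ball in its pocket (10 mm); red tube in the socket (5 mm sideways, 6 mm of fully down, 9 deg of square); other two tubes upright (8 deg) in the rack, moved under 20 mm (horizontal distance between tray and reader_top below 0.035 m and z of tray in the frame of reader_top between 0.05 and 0.16 m and angle between tray's own z axis and vertical below 0.12 rad and linear speed of tray below 0.03 m/s and angular speed of tray below 0.2 rad/s and contact force between the fingers and tray above 1 N and distance between ball_center and tray_pocket below 0.01 m and x of vial_red_center in the frame of tray_seat between -0.005 and 0.005 m and y of vial_red_center in the frame of tray_seat between -0.005 and 0.005 m and z of vial_red_center in the frame of tray_seat below 0.006 m and angle between the z axis of vial_red_center and the z axis of tray, either way round below 0.16 rad and angle between each of vial_white_center, vial_green_center's own z axis and vertical below 0.15 rad and distance of each of vial_white_center, vial_green_center from where it was at the start of the episode below 0.02 m); the arm keeps its last pose, push and grip.
It fails at once if the ball leaves its pocket (distance between ball_center and tray_pocket above 0.016 m).
It fails at once if a bystander (sample pot, padlock, thermometer) is pushed more than 30 mm (distance of any of sample_pot_2, padlock, thermometer from where it was at the start of the episode above 0.03 m).
It fails at once if the white- or green-capped tube is taken out of the rack (distance of any of vial_white_center, vial_green_center from where it was at the start of the episode above 0.03 m).
It also fails if it takes over 64 s, if anything falls off the work surface, if the arm or the gripper's body presses on something with over 40 N, if the wrist force passes 120 N, or if a joint passes its speed limit or range.

## Robot

A 6-joint arm with a two-finger parallel gripper is mounted at the origin on a cart in front of the work surface, level with it; the furniture and walls round the work are solid. World frame = base frame: x ahead of the robot, y to its left, z up, the work surface at z = 0. Lengths are in mm, angles in rad, forces in N, time in s.
With the tool pointing down it reaches from about 375 to 925 mm from the base axis. Payload 5.7 kg.
Tool frame: the origin (TCP) lies on the mounting face of the last link; the fingertips stand manip.finger_overhang ahead of it and the grasp point (between the pads) lies 155 mm ahead of it (manip.finger_overhang is the distance from the TCP to the fingertips, in mm); z points along the fingers, y is the direction in which the jaws open and shut (so a half turn about z gives the same grasp; the last joint's range is limited). The gripper opens to 85 mm and grips with 20 to 120 N. Pads are 22 mm wide; open, the fingers measure 114 mm over their backs; the gripper's body (76 mm by 85 mm) begins 54 mm behind the grasp point. The pads swing forward as they close: fully open they stand 13 mm farther back than shut.
Start: joints at [1.018, 0.359, 1.51, -0, 1.272, -0.115], TCP at [254.367, 543.399, 404.667] pointing down, gripper open.
Joint ranges: [-2.97, 2.97], [-1.01, 2.36], [0.21, 2.38], [-0.96, 4.11], [0.2, 2.71], [-2.98, 2.98]. Speed limits (rad/s): [2.39, 2.39, 3.14, 3.14, 3.14, 3.14].

## Interface

Orientations are given as a unit quaternion [x, y, z, w].
In Python, from workcell import telemetry, cams, manip gives the robot as it stands.
- The arm moves only by the shell command python3 -m handwheel 'ROWS' [FORCE]. ROWS is JSON, a list that holds one entry, the list of rows, each a list of 7 numbers: the shift along the world's x, y, z normalised to -1 to 1, where 1 is 0.25 m, then the turn, a rotation vector about the world's x, y, z normalised to -1 to 1, where 1 is 180 degrees, then the opening in per cent of the stroke, from 0 (shut) to 100 (fully open). A call has 1 to 8 rows; each row is the pose to reach, as a shift and turn from the pose measured when the call began, turning the shorter way round; what a row does not reach only later rows make up. A row lasts 1/8 s, in which the tool goes at most 62.5 mm and 10.7 degrees, less where a joint would pass 70% of its speed; a pose out of reach is approached as far as the arm can. A call with a number of a shift or a turn outside -1 to 1 is refused whole. A call with a gripper value outside its range is refused whole. The fingers move at their own pace and stop on an object; FORCE is the grip in N (left out, the last holds). Time passes only in rows, so rows that repeat a pose let the fingers close. It gives the time, the measured TCP pose, the force and the opening at its end, in the units of the state.
- telemetry.read_state(): the state, without advancing time (a new reading comes with each control period).
- cams.capture(name): name is "scene" or "top" or "wrist"; returns the picture (400x640x3 uint8, red, green, blue); there is no depth.
- cams.get_calibration(name): a dict with "camera_matrix" (3x3 intrinsics, pixels), "pose" (4x4, takes a point from camera to world coordinates). Camera axes: x right, y down, z forward; pixel columns grow to the right and rows downward; lengths in mm; the calibration is good to about 2 mm. The wrist camera is an equidistant fisheye: a pixel r from the principal point sees the ray r / f radians off the axis. A picture is of the moment at which its call begins: read the wrist's pose just before it. get_calibration takes no time and is no camera call; for the wrist camera it gives the pose at the moment of the call.
- manip.job_done(): hands the job in, once; it reports no verdict.
Trained networks look in the newest picture that a camera, given by its name, has taken for a name from the list of things; names that differ only in an ending like _2 or _b are one class to them, and where a whole thing is asked for, a point or a joint stands for the part that bears it (a point fixed in the world has none). Each returns a list of dicts, best first, with "conf" (0 to 1); they miss things now and then, are a little off and sometimes report something else, mostly with a low value. They report only what shows in the picture. A call takes as long as a camera call.
- cams.silhouettes(camera, thing): "region" (400x640 bool, what is visible of it) and "xy" ([column, row] in pixels, amid what is visible of it).
- cams.pinpoint(camera, thing): "xy" ([column, row] in pixels: a listed point, or the origin of a listed thing).
The state is a dict: "t": time; "qpos": joint angles; "dq": joint speeds; "tau": joint torques, N m; "tcp_pos": TCP position; "tool_rot": TCP orientation; "wrist_force": force on the tool from outside, world axes, zero at the start; "ft_torque": the same for the moment, N m; "opening": finger opening in mm.
Only numpy, scipy, OpenCV 4.12 (cv2) and the standard library are available. Lean on these libraries where they do the work, as an engineer would, in place of code of your own. Each camera call takes 0.05 s, during which the arm holds its last target.

## Working session

There is one attempt and no reset: what is moved stays moved. The work goes in short steps, Python scripts to look and compute and a shell command to move; the robot and the scene stay as the last step left them, time stands still between calls to the robot, and variables do not carry over. Pictures are saved under pics/ and viewed, and the job is handed in when it is done.

```bash
ls; mkdir -p pics
python3 - <<'E'
from workcell import telemetry, cams, manip
import cv2
print(telemetry.read_state(), manip.finger_overhang)
for n in ["scene","top","wrist"]:
    c=cams.get_calibration(n); print(n,c)
    im=cams.capture(n); cv2.imwrite(f"pics/{n}0.png",im[:,:,::-1])
for n in ["scene","top"]:
    for th in ["vial_red_center","vial_white_center","vial_green_center","rack_top","tray","tray_handle","tray_socket","tray_seat","ball_center","reader_top","tray_pocket"]:
        r=cams.pinpoint(n,th); print(n,th,[(x["xy"],round(x["conf"],2)) for x in r[:3]])
E
```

```text
pics
{'t': 0.0, 'qpos': array([ 1.01788248e+00,  3.59499263e-01,  1.51146546e+00,  4.72769004e-06,
        1.27250451e+00, -1.15128921e-01]), 'dq': array([-0.0003795 , -0.00044011, -0.00092133, -0.00051049,  0.00059179,
       -0.0001281 ]), 'tau': array([ 1.61321394e-03, -5.27636039e+01, -2.78620684e+01, -1.58367220e-05,
        1.31630071e-02, -2.17718417e-05]), 'tcp_pos': array([254.18313835, 543.08259111, 403.84413858]), 'tool_rot': array([ 2.17149230e-01,  9.76137968e-01, -8.85694190e-04, -3.09748331e-04]), 'wrist_force': array([-0.19203059, -0.92107698,  0.29082122]), 'ft_torque': array([ 0.0171886 , -0.03758286,  0.00457175]), 'opening': 85.62991615625721} 173.4
scene {'camera_matrix': array([[490.68110452,   0.        , 315.5035422 ],
       [  0.        , 490.68110452, 205.45094456],
       [  0.        ,   0.        ,   1.        ]]), 'pose': array([[ 5.25623759e-01, -4.71827663e-01,  7.07882985e-01,
        -3.36409049e+02],
       [-8.50717066e-01, -2.91159888e-01,  4.37614435e-01,
        -5.84295395e+02],
       [-3.71465501e-04, -8.32228680e-01, -5.54432400e-01,
      
[... 1577 characters left out ...]
[295.0, 245.6], 0.63), ([314.0, 224.3], 0.24)]
scene reader_top [([386.5, 287.7], 0.96)]
scene tray_pocket [([294.0, 246.0], 0.73)]
top vial_red_center [([211.1, 230.6], 0.52)]
top vial_white_center [([214.9, 246.3], 0.4)]
top vial_green_center [([322.7, 226.7], 0.63), ([221.5, 265.0], 0.6)]
top rack_top [([219.8, 244.8], 0.88)]
top tray [([320.6, 226.3], 0.79), ([321.7, 226.6], 0.7)]
top tray_handle [([322.0, 223.1], 0.97)]
top tray_socket [([330.9, 204.1], 0.6)]
top tray_seat [([334.7, 208.4], 0.69)]
top ball_center [([308.9, 244.7], 0.6)]
top reader_top [([399.1, 251.1], 0.82), ([219.3, 262.3], 0.16)]
top tray_pocket [([312.2, 240.9], 0.89), ([209.1, 228.4], 0.72), ([256.7, 162.4], 0.33)]
```

View pics/scene0.png

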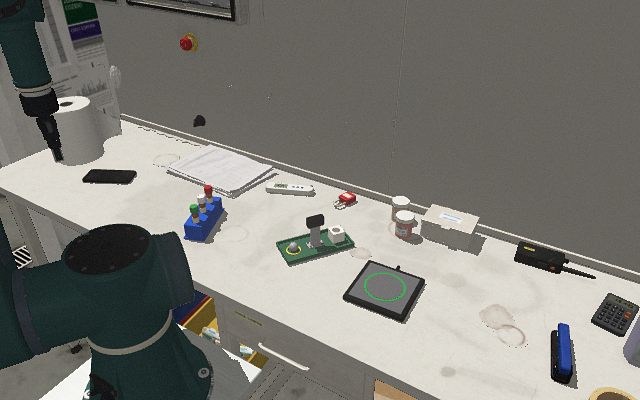

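View pics/top0.png

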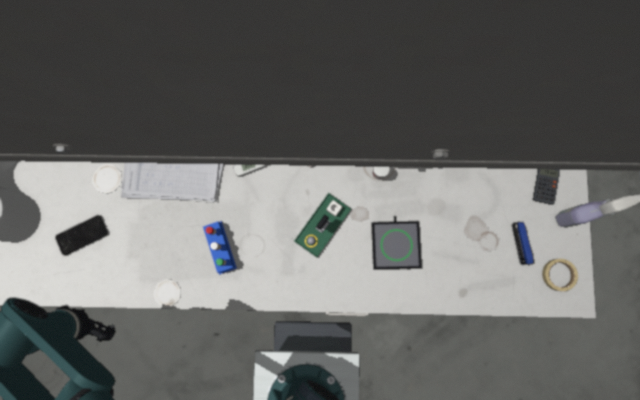

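View pics/wrist0.png

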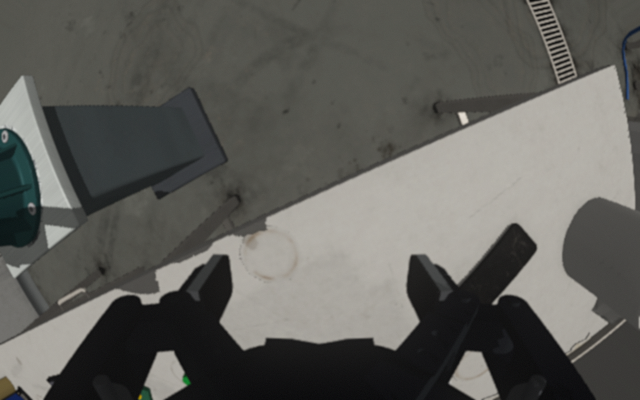

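The scene view shows the rack near (203,218), with the red cap on its far-end tube at (208,190). The tray is near (315,243), with the ball at (294,246) and the socket at (338,233), and the reader is at (385,288). In the top view the rack is left of the tray with the red cap at (210,230), the tray is at (322,225), and the reader is at (398,246). Next I triangulate.

```bash
cat > h.py <<'E'
import numpy as np, cv2
from workcell import telemetry, cams, manip
from scipy.spatial.transform import Rotation as R
def ray(name,xy,cal=None):
    c=cal or cams.get_calibration(name); K=c["camera_matrix"];T=c["pose"]
    x=(xy[0]-K[0,2])/K[0,0]; y=(xy[1]-K[1,2])/K[1,1]
    if name=="wrist":
        r=np.hypot(x,y); d=np.array([np.sin(r)*x/r,np.sin(r)*y/r,np.cos(r)]) if r>0 else np.array([0,0,1.])
    else: d=np.array([x,y,1.])
    d=T[:3,:3]@d; return T[:3,3],d/np.linalg.norm(d)
def proj(name,p,cal=None):
    c=cal or cams.get_calibration(name); K=c["camera_matrix"];T=c["pose"]
    q=T[:3,:3].T@(np.asarray(p,float)-T[:3,3])
    if name=="wrist":
        r=np.hypot(q[0],q[1]); th=np.arctan2(r,q[2]); q=np.array([q[0]/r*th,q[1]/r*th,1.])
    else: q=q/q[2]
    return K[:2,:2]@q[:2]+K[:2,2]
def tri(rays):
    A=np.zeros((3,3));b=np.zeros(3)
    for o,d in rays:
        P=np.eye(3)-np.outer(d,d);A+=P;b+=P@o
    p=np.linalg.solve(A,b)
    return p,[float(np.linalg.norm((np.eye(3)-np.outer(d,d))@(p-o))) for o,d in rays]
def atz(name,xy,z,cal=None):
    o,d=ray(name,xy,cal); return o+d*(z-o[2])/d[2]
E
python3 - <<'E'
from h import *
np.set_printoptions(precision=1,suppress=True)
P={"rack":([205.3,210.3],[215.5,246]),"handle":([316.2,224.4],[322,223.1]),"pocket":([294.5,246],[311.5,241.2]),"seat":([338.8,225.1],[334.7,208.4]),"reader":([386.5,287.7],[398.5,247]),"redcap":([208.5,190],[210,230])}
for k,(s,t) in P.items():
    print(k,*tri([ray("scene",s),ray("top",t)]))
E
```

```text
rack [466.5 280.8  42.1] [4.464801625081958, 4.464801625081847]
handle [538.4 -43.2  72. ] [1.996706245507569, 1.9967062455075555]
pocket [486.1 -10.5  22.7] [0.9886975896195063, 0.9886975896195718]
seat [586.9 -82.2  54.5] [3.1237330862031105, 3.1237330862030794]
reader [ 473.1 -279.2   19.2] [0.05662466941249733, 0.05662466941253082]
redcap [508.9 294.5  82.2] [0.08742193497121588, 0.08742193497122826]
```

Run:
```python
from h import *
np.set_printoptions(precision=1,suppress=True)
for n,xs in {"top":[(210,230),(214.5,246),(220,262)],"scene":[(208.5,190),(201.5,200),(195,209.5)]}.items():
    p=[atz(n,x,87 if n=="top" else 83) for x in xs]; print(n,p)
    d=p[0]-p[2]; print(np.degrees(np.arctan2(d[1],d[0])),np.linalg.norm(d))
s=telemetry.read_state(); Rm=R.from_quat(s["tool_rot"]).as_matrix(); print(Rm)
```

```text
top [array([508.5, 293.3,  87. ]), array([461. , 277.3,  87. ]), array([414. , 258.5,  87. ])]
20.21962615453561 100.67901038362658
scene [array([507.9, 293.6,  83. ]), array([458.6, 274.6,  83. ]), array([414.8, 257.3,  83. ])]
21.270110161784476 99.94390439724512
[[-0.9  0.4 -0. ]
 [ 0.4  0.9 -0. ]
 [ 0.  -0.  -1. ]]
```

```bash
python3 -m handwheel '[[[0.15,-0.15,0,0,0,0.04,100],[0.32,-0.32,0,0,0,0.09,100],[0.5,-0.5,-0.05,0,0,0.14,100],[0.66,-0.66,-0.1,0,0,0.2,100],[0.8,-0.8,-0.2,0,0,0.254,100],[0.9,-0.9,-0.28,0,0,0.254,100],[0.9,-0.9,-0.28,0,0,0.254,100],[0.9,-0.9,-0.28,0,0,0.254,100]]]'
python3 - <<'E'
from h import *
np.set_printoptions(precision=1,suppress=True)
s=telemetry.read_state(); print(s["t"],s["tcp_pos"],s["tool_rot"],s["dq"])
im=cams.capture("wrist"); cv2.imwrite("pics/w1.png",im[:,:,::-1])
for th in ["vial_red_center","vial_white_center","vial_green_center","rack_top"]:
    r=cams.pinpoint("wrist",th); print(th,[(x["xy"],round(x["conf"],2)) for x in r[:3]])
for p in [(508.5,293.5,54),(508.5,293.5,93),(461,276,93)]: print(proj("wrist",p))
E
```

```text
t: 2.25
tcp_pos: [479.2, 318.6, 334.9]
tool_rot: [-0.179, 0.984, 0.0, -0.0]
wrist_force: [0.8, -0.8, -0.4]
opening: 85.6
2.25 [479.2 318.6 334.9] [-0.2  1.   0.  -0. ] [ 0. -0. -0. -0.  0. -0.]
vial_red_center [([286.7, 230.9], 0.68)]
vial_white_center [([278.6, 172.4], 0.82)]
vial_green_center [([279.4, 110.8], 0.59), ([10.5, 177.8], 0.19)]
rack_top [([280.3, 171.0], 0.77)]
[278.6 225.9]
[272.3 243.3]
[269.9 176. ]
```

View pics/w1.png

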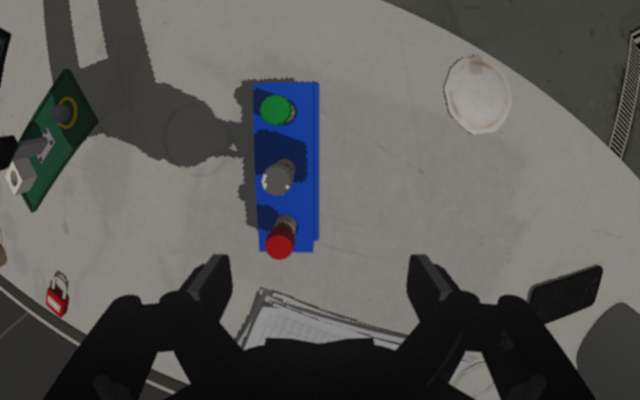

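The wrist view shows the red cap top at about (280,246), white at (278,180) and green at (276,109). The rack edges run along the image rows' normal, so the jaw yaw is right. I take a second viewpoint over the tube.

```bash
python3 - <<'E'
from h import *
np.set_printoptions(precision=1,suppress=True)
print(atz("wrist",(280,246),93),atz("wrist",(286.7,230.9),54),atz("wrist",(280.3,171),45),atz("wrist",(276,109),93),atz("wrist",(278,180),93))
E
python3 -m handwheel '[[[0.06,-0.05,-0.02,0,0,0,100],[0.12,-0.1,-0.06,0,0,0,100],[0.12,-0.1,-0.06,0,0,0,100],[0.12,-0.1,-0.06,0,0,0,100]]]'
python3 - <<'E'
from h import *
np.set_printoptions(precision=1,suppress=True)
im=cams.capture("wrist"); cv2.imwrite("pics/w2.png",im[:,:,::-1])
for th in ["vial_red_center","vial_white_center","rack_top"]:
    r=cams.pinpoint("wrist",th); print(th,[(x["xy"],round(x["conf"],2)) for x in r[:3]])
r=cams.silhouettes("wrist","vial_red_center"); print([(x["xy"],x["conf"],x["region"].sum()) for x in r])
a=im.astype(int); m=(a[:,:,0]>110)&(a[:,:,1]<60)&(a[:,:,2]<60); ys,xs=np.nonzero(m); print(len(xs),xs.mean(),ys.mean(),xs.min(),xs.max(),ys.min(),ys.max())
print(telemetry.read_state()["tcp_pos"])
E
```

```text
[508.5 299.6  93. ] [510.3 301.5  54. ] [464.6 278.8  45. ] [415.8 264.5  93. ] [461.7 282.3  93. ]
t: 3.0
tcp_pos: [509.0, 293.8, 319.9]
tool_rot: [-0.179, 0.984, 0.0, -0.0]
wrist_force: [0.3, 0.9, 1.0]
opening: 85.3
vial_red_center [([324.1, 210.3], 0.66)]
vial_white_center [([321.6, 152.6], 0.72)]
rack_top [([6.2, 163.9], 0.74), ([15.3, 165.2], 0.45)]
[([326.0, 223.1], 0.94, np.int64(1183)), ([48.9, 127.3], 0.54, np.int64(8053))]
753 269.19123505976097 244.20717131474103 49 338 217 314
[508.6 294.5 320.5]
```

View pics/w2.png

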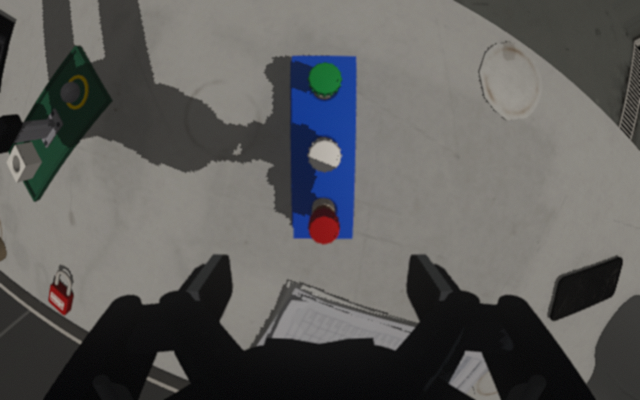

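Run:
```python
from h import *
np.set_printoptions(precision=1,suppress=True)
s=telemetry.read_state()
for z in (93,83,): print(atz("wrist",(324,230),z),proj("wrist",(508.5,296,z)))
print(atz("wrist",(324.1,210.3),54))
c1=cams.get_calibration("wrist"); c1={k:v.copy() for k,v in c1.items()}; c1["pose"][:3,3]+=np.array([479.2,318.6,334.9])-s["tcp_pos"]
print(tri([ray("wrist",(324,230)),ray("wrist",(280,246),c1)]))
print(tri([ray("wrist",(324,230)),ray("wrist",(280,246),c1),ray("scene",(208.5,187)),ray("top",(210,229.5))]))
# where grasp axis projects
Rm=R.from_quat(s["tool_rot"]).as_matrix()
for L in (155,200,227): print(L,proj("wrist",s["tcp_pos"]+Rm[:,2]*L))
```

```text
[509.8 298.7  93. ] [320.9 227. ]
[513.1 300.2  83. ] [320.8 222.3]
[507.3 298.5  54. ]
(array([511.3, 299.3,  87.8]), [0.2922845025804566, 0.29228450258041894])
(array([510.9, 296.9,  89.1]), [2.339975612878728, 2.1733004054812923, 1.6019345308322461, 4.066983447168052])
155 [318.7 279.6]
200 [318.8 242.4]
227 [318.8 227.1]
```

Both wrist positions, with the other two cameras as a check, give the cap top at about (510, 298, 89±4). I descend to cap-middle height (TCP z≈238) and close.

```bash
python3 -m handwheel '[[[0.004,0.015,-0.12,0,0,0,100],[0.004,0.015,-0.24,0,0,0,100],[0.004,0.015,-0.33,0,0,0,100],[0.004,0.015,-0.33,0,0,0,100],[0.004,0.015,-0.33,0,0,0,100]]]' 40
python3 - <<'E'
from h import *
im=cams.capture("wrist"); cv2.imwrite("pics/w3.png",im[:,:,::-1])
E
```

```text
t: 3.88
tcp_pos: [509.9, 298.6, 238.8]
tool_rot: [-0.18, 0.984, 0.0, 0.001]
wrist_force: [0.1, 0.6, 0.5]
opening: 85.6
```

View pics/w3.png

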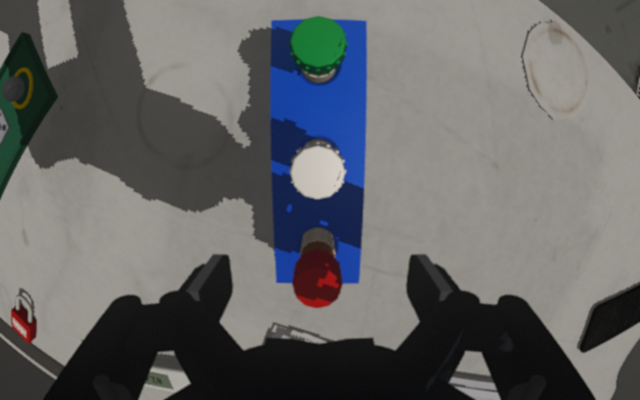

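The red cap (317,280) is midway between the pads at columns 230 and 410, and it lies at the grasp-point projection (319,280). Closing.

```bash
python3 -m handwheel '[[[0,0,0,0,0,0,0],[0,0,0,0,0,0,0],[0,0,0,0,0,0,0],[0,0,0,0,0,0,0],[0,0,0,0,0,0,0],[0,0,0,0,0,0,0]]]' 40
python3 - <<'E'
from h import *
im=cams.capture("wrist"); cv2.imwrite("pics/w4.png",im[:,:,::-1])
E
```

```text
t: 4.68
tcp_pos: [510.3, 298.6, 239.4]
tool_rot: [-0.18, 0.984, 0.0, 0.002]
wrist_force: [-0.3, -0.5, 4.8]
opening: 19.4
```

View pics/w4.png

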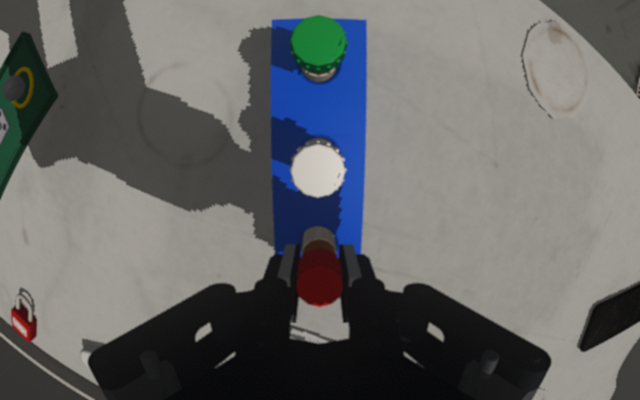

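Gripped: the cap is between the pads at (320,278), with an opening of 19.4 mm. Lifting.

```bash
python3 -m handwheel '[[[0,0,0.06,0,0,0,0],[0,0,0.16,0,0,0,0],[0,0,0.3,0,0,0,0],[0,0,0.46,0,0,0,0],[0.02,-0.1,0.48,0,0,-0.04,0],[0.05,-0.28,0.48,0,0,-0.08,0],[0.08,-0.48,0.48,0,0,-0.12,0],[0.1,-0.7,0.48,0,0,-0.17,0]]]' 40
python3 -m handwheel '[[[0.04,-0.2,0,0,0,-0.04,0],[0.08,-0.4,0,0,0,-0.08,0],[0.12,-0.56,0,0,0,-0.11,0],[0.14,-0.6,0,0,0,-0.14,0],[0.14,-0.6,0,0,0,-0.14,0],[0.14,-0.6,0,0,0,-0.14,0]]]'
python3 - <<'E'
from h import *
np.set_printoptions(precision=1,suppress=True)
im=cams.capture("wrist"); cv2.imwrite("pics/w5.png",im[:,:,::-1])
s=telemetry.read_state(); print(s["tcp_pos"],s["tool_rot"]*1000,s["opening"])
for th in ["vial_red_center","tray_socket","tray_handle","tray_pocket","ball_center","tray"]:
    r=cams.pinpoint("wrist",th); print(th,[(x["xy"],round(x["conf"],2)) for x in r[:3]])
E
```

```text
t: 5.72
tcp_pos: [535.4, 122.5, 360.3]
tool_rot: [0.088, 0.996, 0.0, 0.002]
wrist_force: [1.1, -1.1, -0.0]
opening: 20.2
t: 6.48
tcp_pos: [570.0, -26.9, 360.5]
tool_rot: [0.302, 0.953, -0.0, 0.002]
wrist_force: [-0.7, -0.5, -1.0]
opening: 19.8
[569.9 -26.7 360.4] [301.9 953.3  -0.3   2.1] 19.87083665312402
vial_red_center [([317.1, 252.1], 0.71)]
tray_socket [([289.9, 234.8], 0.62), ([290.5, 240.7], 0.18)]
tray_handle [([284.7, 187.0], 0.79)]
tray_pocket [([285.6, 112.7], 0.58)]
ball_center [([288.5, 110.6], 0.62), ([284.8, 186.2], 0.43)]
tray [([291.1, 170.6], 0.84)]
```

View pics/w5.png

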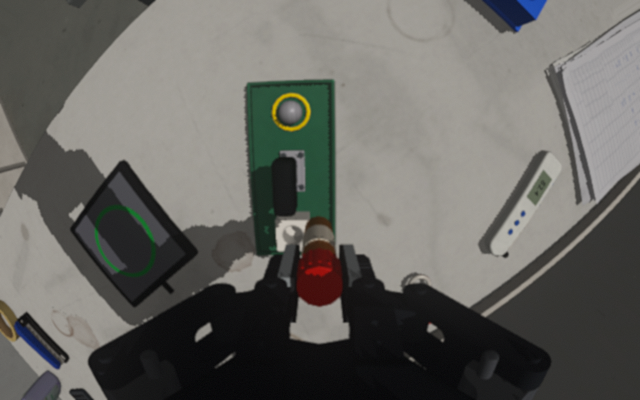

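The tray is seen almost square to the jaws: ball in its yellow pocket at (290,112), handle at (285,186), socket hole at (291,235). The held tube runs from its foot at (320,222) to its cap at (320,285).

Run:
```python
from h import *
np.set_printoptions(precision=1,suppress=True)
so=atz("wrist",(291,234.5),36); po=atz("wrist",(290,112),12); ha=atz("wrist",(284.7,187),82)
print(so,po,ha); d=so-po; print(np.degrees(np.arctan2(d[1],d[0])),np.hypot(d[0],d[1]))
c=cams.get_calibration("wrist"); np.save("c5.npy",c["pose"])
s=telemetry.read_state(); Rm=R.from_quat(s["tool_rot"]).as_matrix(); print(Rm)
for L in (145,155,184,223): print(L,proj("wrist",s["tcp_pos"]+Rm[:,2]*L))
```

```text
[589.9 -76.3  36. ] [489.5  -6.5  12. ] [541.5 -41.7  82. ]
-34.778485743677685 122.25859617565516
[[-0.8  0.6  0. ]
 [ 0.6  0.8 -0. ]
 [-0.   0.  -1. ]]
145 [320.1 290.5]
155 [320.  279.2]
184 [319.9 253.2]
223 [319.8 228.8]
```

```bash
python3 -m handwheel '[[[0.04,-0.1,0,0,0,0,0],[0.078,-0.198,-0.06,0,0,0.001,0],[0.078,-0.198,-0.14,0,0,0.001,0],[0.078,-0.198,-0.18,0,0,0.001,0],[0.078,-0.198,-0.18,0,0,0.001,0]]]'
python3 - <<'E'
from h import *
np.set_printoptions(precision=1,suppress=True)
im=cams.capture("wrist"); cv2.imwrite("pics/w6.png",im[:,:,::-1]); cv2.imwrite("pics/w6z.png",cv2.resize(im[60:340,200:440],None,fx=2,fy=2)[:,:,::-1])
s=telemetry.read_state(); print(s["tcp_pos"],s["tool_rot"]*1000,s["opening"])
for th in ["vial_red_center","tray_socket","tray_handle","tray_pocket"]:
    r=cams.pinpoint("wrist",th); print(th,[(x["xy"],round(x["conf"],2)) for x in r[:3]])
E
```

```text
t: 7.45
tcp_pos: [589.3, -76.1, 314.6]
tool_rot: [0.301, 0.954, -0.0, 0.001]
wrist_force: [0.8, 0.3, -0.2]
opening: 19.4
[589.7 -76.2 315.3] [300.7 953.7  -0.4   2.1] 19.990693853740684
vial_red_center [([320.0, 250.3], 0.97), ([322.5, 213.9], 0.27)]
tray_socket [([320.0, 209.0], 0.62)]
tray_handle [([320.6, 132.3], 0.85), ([320.4, 132.6], 0.44)]
tray_pocket [([318.1, 60.9], 0.87)]
```

View pics/w6z.png

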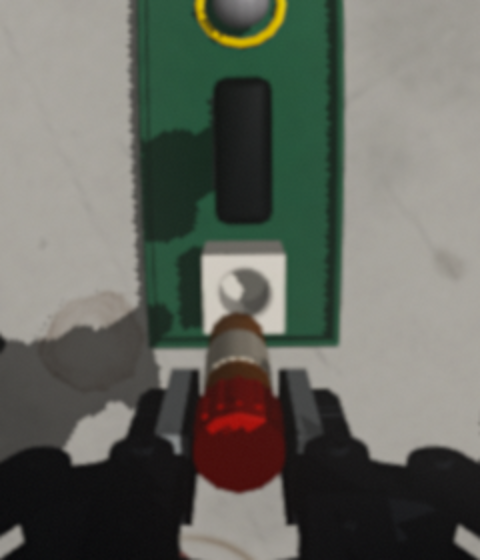

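The hole is centred at about (322.5,206) and the tube axis is at column 319.5, so the socket is about 2 mm to the image right. Triangulating.

Run:
```python
from h import *
np.set_printoptions(precision=1,suppress=True)
c=cams.get_calibration("wrist"); c5={"camera_matrix":c["camera_matrix"],"pose":np.load("c5.npy")}; np.save("c6.npy",c["pose"])
s=telemetry.read_state(); Rm=R.from_quat(s["tool_rot"]).as_matrix()
print(tri([ray("wrist",(322.5,206)),ray("wrist",(291.2,234.5),c5)]))
print(tri([ray("wrist",(320.6,132.3)),ray("wrist",(284.7,187),c5)]))
for x in [(322.5,205),(322,206.7),(320,209)]:
  so=atz("wrist",x,36); print(so, Rm.T@(so-s["tcp_pos"]))
ha=atz("wrist",(321.5,134.5),96);po=atz("wrist",(320,62),12); print("handle",ha,Rm.T@(ha-s["tcp_pos"]),po, Rm.T@(po-s["tcp_pos"]))
for L in (145,155,223): print(L,proj("wrist",s["tcp_pos"]+Rm[:,2]*L))
so=atz("wrist",(322,206.3),36);d=so-po;print(np.degrees(np.arctan2(d[1],d[0])),np.hypot(d[0],d[1]))
```

```text
(array([590.8, -75. ,  39.4]), [1.620099020283988, 1.6200990202838927])
(array([540.6, -40.5,  87.7]), [0.2809967406381044, 0.28099674063805335])
[592.5 -74.8  36. ] [  0.6   2.3 280.1]
[593.5 -76.   36. ] [ -0.9   1.9 280.1]
[594.2 -78.6  36. ] [ -2.9   0.3 280.1]
handle [541.4 -40.8  96. ] [ 61.6   1.  219.7] [491.5  -6.7  12. ] [122.6   0.2 303.4]
145 [320.  290.6]
155 [320.  279.3]
223 [319.8 228.9]
-34.21643359320626 123.01418555879829
```

Run:
```python
from h import *
np.set_printoptions(precision=1,suppress=True)
s=telemetry.read_state(); Rm=R.from_quat(s["tool_rot"]).as_matrix()
def ext(L,r,dx=0,dy=0):
    a=np.linspace(0,2*np.pi,60); q=np.array([proj("wrist",s["tcp_pos"]+Rm@np.array([dx+r*np.cos(t),dy+r*np.sin(t),L])) for t in a]); return q.min(0),q.max(0)
for dx in (-3,0,3): print(dx,"foot",ext(221,9,dx),ext(223,7.5,dx),"captop",ext(145,10.5,dx))
```

```text
-3 foot (array([306.1, 221.2]), array([333.5, 246.7])) (array([308.5, 222.4]), array([331.1, 243.5])) captop (array([295.7, 275.3]), array([344.3, 315.9]))
0 foot (array([306.1, 216.8]), array([333.5, 242.6])) (array([308.4, 218.1]), array([331.1, 239.4])) captop (array([295.5, 269. ]), array([344.6, 310.5]))
3 foot (array([306. , 212.3]), array([333.6, 238.4])) (array([308.4, 213.7]), array([331.2, 235.2])) captop (array([295.3, 262.5]), array([344.8, 305. ]))
```

Run:
```python
import cv2
im=cv2.imread("pics/w6.png"); cv2.imwrite("pics/w6zz.png",cv2.resize(im[180:320,260:380],None,fx=4,fy=4,interpolation=cv2.INTER_NEAREST))
```

```text
(no output)
```

View pics/w6zz.png

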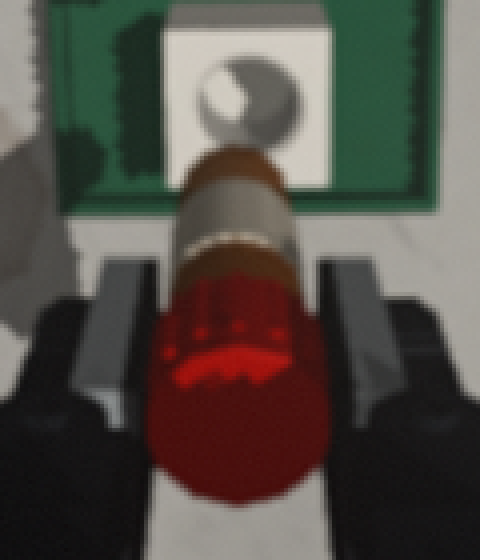

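```bash
python3 -m handwheel '[[[0.004,0.006,-0.06,0,0,0,0],[0.004,0.006,-0.13,0,0,0,0],[0.004,0.006,-0.17,0,0,0,0],[0.004,0.006,-0.17,0,0,0,0],[0.004,0.006,-0.17,0,0,0,0]]]'
python3 - <<'E'
from h import *
np.set_printoptions(precision=1,suppress=True)
im=cams.capture("wrist"); cv2.imwrite("pics/w7.png",im[:,:,::-1]); cv2.imwrite("pics/w7zz.png",cv2.resize(im[150:310,250:390],None,fx=3.7,fy=3.7,interpolation=cv2.INTER_CUBIC)[:,:,::-1])
s=telemetry.read_state(); print(s["tcp_pos"],s["tool_rot"]*1000,s["opening"],s["wrist_force"])
im=cams.capture("scene"); cv2.imwrite("pics/s7.png",cv2.resize(im[180:280,260:400],None,fx=4,fy=4)[:,:,::-1])
E
```

```text
t: 8.32
tcp_pos: [591.2, -74.9, 273.6]
tool_rot: [0.301, 0.954, -0.0, 0.003]
wrist_force: [-0.7, 0.4, -0.8]
opening: 19.6
[591.3 -75.  273.9] [300.8 953.7  -0.3   3.4] 19.578145192579367 [ 0.1  0.2 -0.3]
```

View pics/w7zz.png

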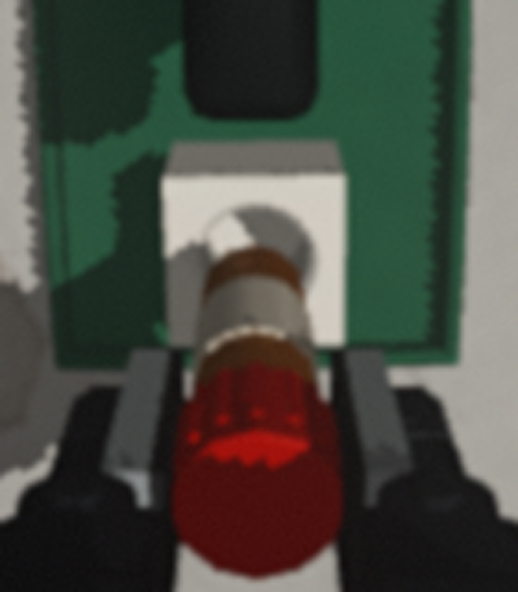

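View pics/s7.png

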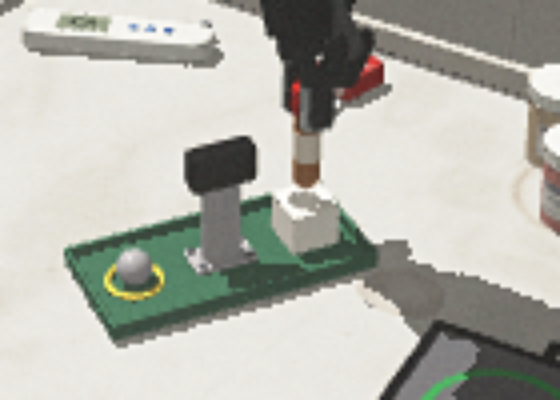

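Run:
```python
from h import *
np.set_printoptions(precision=1,suppress=True)
s=telemetry.read_state(); Rm=R.from_quat(s["tool_rot"]).as_matrix()
c=lambda x,y:(250+x/3.7,150+y/3.7)
def tf(p): return Rm.T@(p-s["tcp_pos"])
print("block corners/edges", [tf(atz("wrist",c(*q),36)) for q in [(162,174),(347,174),(162,345),(347,345),(258,203),(204,258),(316,258)]])
def ext(L,r,dx=0,dy=0):
    a=np.linspace(0,2*np.pi,60); q=np.array([proj("wrist",s["tcp_pos"]+Rm@np.array([dx+r*np.cos(t),dy+r*np.sin(t),L])) for t in a]); return q.min(0),q.max(0)
print(c(175,577),c(342,577),c(204,247),c(304,247))
for L in (145,148,151):
  for dx in (-3,-1.5,0): print(L,dx,"foot",ext(L+76.5,9,dx)[0],ext(L+76.5,9,dx)[1],ext(L+78,7.5,dx)[0],"captop",*ext(L,10.5,dx))
```

```text
block corners/edges [array([ 17.9, -18. , 237.9]), array([ 17.9,  16.6, 238. ]), array([-16.7, -18.8, 238.2]), array([-16.7,  17.4, 238.2]), array([ 12.2,  -0. , 238. ]), array([  1.3, -10.3, 238.1]), array([  1.3,  11. , 238.1])]
(297.2972972972973, 305.94594594594594) (342.4324324324324, 305.94594594594594) (305.1351351351351, 216.75675675675677) (332.1621621621622, 216.75675675675677)
145 -3 foot [306.1 220.9] [333.4 246.4] [308.5 222.3] captop [295.7 275.3] [344.3 315.8]
145 -1.5 foot [306.1 218.7] [333.5 244.3] [308.5 220.2] captop [295.6 272.1] [344.4 313.1]
145 0 foot [306.1 216.5] [333.5 242.3] [308.4 218. ] captop [295.5 268.9] [344.6 310.4]
148 -3 foot [306.3 219.5] [333.2 244.7] [308.6 220.9] captop [296.2 271.9] [343.8 312. ]
148 -1.5 foot [306.3 217.3] [333.3 242.6] [308.6 218.8] captop [296.1 268.8] [343.9 309.4]
148 0 foot [306.3 215.1] [333.3 240.6] [308.6 216.6] captop [296.  265.7] [344.1 306.7]
151 -3 foot [306.5 218.1] [333.1 243. ] [308.8 219.5] captop [296.6 268.7] [343.3 308.3]
151 -1.5 foot [306.5 215.9] [333.1 241. ] [308.8 217.4] captop [296.5 265.7] [343.5 305.7]
151 0 foot [306.4 213.8] [333.1 238.9] [308.7 215.3] captop [296.4 262.6] [343.6 303. ]
```

The hole is about 1 mm off in tool x and about 0.6 mm in tool y relative to the tube, and the ball is in its pocket in the scene view. I make that small correction and descend part-way, watching the force.

```bash
python3 -m handwheel '[[[-0.002,0.004,-0.02,0,0,0,0],[-0.002,0.004,-0.045,0,0,0,0],[-0.002,0.004,-0.06,0,0,0,0],[-0.002,0.004,-0.075,0,0,0,0],[-0.002,0.004,-0.09,0,0,0,0],[-0.002,0.004,-0.09,0,0,0,0]]]'
python3 - <<'E'
from h import *
np.set_printoptions(precision=1,suppress=True)
im=cams.capture("wrist"); cv2.imwrite("pics/w8zz.png",cv2.resize(im[40:320,220:420],None,fx=2.1,fy=2.1,interpolation=cv2.INTER_CUBIC)[:,:,::-1])
s=telemetry.read_state(); print(s["tcp_pos"],s["tool_rot"]*1000,s["opening"],s["wrist_force"])
im=cams.capture("scene"); cv2.imwrite("pics/s8.png",cv2.resize(im[180:280,260:400],None,fx=4,fy=4)[:,:,::-1])
E
```

```text
t: 9.18
tcp_pos: [590.7, -73.9, 251.2]
tool_rot: [0.301, 0.954, -0.0, 0.003]
wrist_force: [0.2, 0.9, -0.4]
opening: 19.5
[590.8 -73.9 251.4] [300.8 953.7  -0.3   3.3] 19.831335287623265 [ 0.1  0.8 -0.1]
```

View pics/w8zz.png

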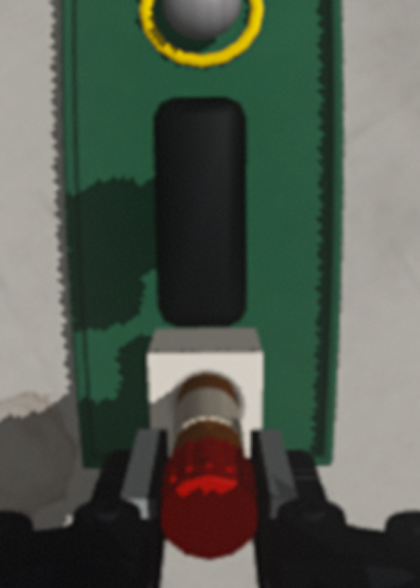

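View pics/s8.png

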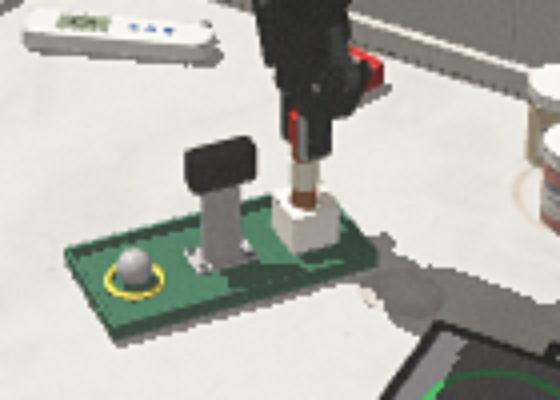

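The foot has entered the hole at wrist zoom (210,385) with no side force. Continuing down in small steps.

```bash
python3 -m handwheel '[[[0,0,-0.016,0,0,0,0],[0,0,-0.032,0,0,0,0],[0,0,-0.044,0,0,0,0],[0,0,-0.054,0,0,0,0],[0,0,-0.06,0,0,0,0],[0,0,-0.06,0,0,0,0]]]'
python3 -m handwheel '[[[0,0,-0.006,0,0,0,0],[0,0,-0.01,0,0,0,0],[0,0,-0.01,0,0,0,0]]]'
```

```text
t: 10.02
tcp_pos: [590.9, -74.0, 236.5]
tool_rot: [0.301, 0.954, -0.0, 0.003]
wrist_force: [1.2, -0.1, -0.2]
opening: 19.4
t: 10.4
tcp_pos: [591.1, -74.1, 234.5]
tool_rot: [0.301, 0.954, -0.0, 0.004]
wrist_force: [-1.5, -0.2, 3.8]
opening: 19.9
```

Contact comes at TCP z 234.5, which is where full depth is expected (foot 10 mm above the worktop). I press 1.5 mm more to confirm.

```bash
python3 -m handwheel '[[[0,0,-0.006,0,0,0,0],[0,0,-0.006,0,0,0,0]]]'
python3 -m handwheel '[[[0,0,0.002,0,0,0,0],[0,0,0.002,0,0,0,12],[0,0,0.002,0,0,0,24],[0,0,0.002,0,0,0,40],[0,0,0.002,0,0,0,60],[0,0,0.002,0,0,0,60],[0,0,0.002,0,0,0,60],[0,0,0.002,0,0,0,60]]]'
python3 - <<'E'
from h import *
np.set_printoptions(precision=1,suppress=True)
im=cams.capture("wrist"); cv2.imwrite("pics/w9zz.png",cv2.resize(im[40:320,220:420],None,fx=2.1,fy=2.1,interpolation=cv2.INTER_CUBIC)[:,:,::-1])
s=telemetry.read_state(); print(s["tcp_pos"],s["tool_rot"]*1000,s["opening"],s["wrist_force"])
im=cams.capture("scene"); cv2.imwrite("pics/s9.png",cv2.resize(im[180:280,260:400],None,fx=4,fy=4)[:,:,::-1])
E
```

```text
t: 10.65
tcp_pos: [591.5, -74.3, 234.4]
tool_rot: [0.301, 0.954, -0.0, 0.005]
wrist_force: [-2.5, 0.2, 11.8]
opening: 19.9
t: 11.65
tcp_pos: [591.5, -74.3, 234.9]
tool_rot: [0.301, 0.954, -0.0, 0.005]
wrist_force: [-0.5, 0.5, 0.5]
opening: 51.0
[591.5 -74.3 234.9] [300.7 953.7  -0.4   4.7] 51.53752018484422 [-1.2 -1.   0.1]
```

View pics/w9zz.png

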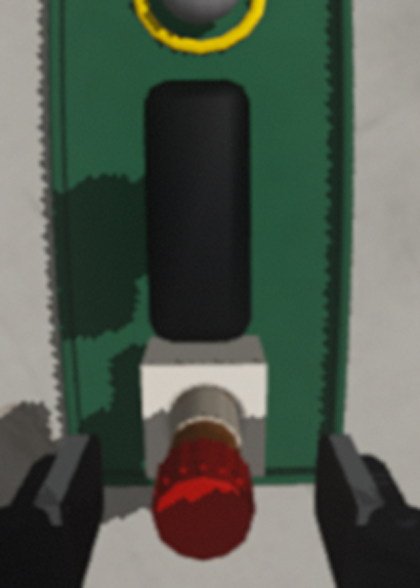

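View pics/s9.png

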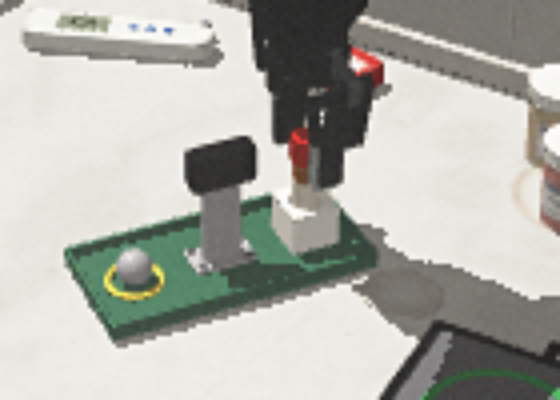

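The tube stands seated: the push reached 11.8 N with no further travel, and the red cap is now free between the open pads at wrist zoom (205,500). The ball is in its ring. Now I rise and move over the handle.

```bash
python3 -m handwheel '[[[0,0,0.06,0,0,0,80],[0,0,0.2,0,0,0,100],[0,0,0.36,0,0,0,100],[-0.1,0.07,0.4,0,0,0,100],[-0.204,0.14,0.4,0,0,0,100],[-0.204,0.14,0.4,0,0,0,100],[-0.204,0.14,0.4,0,0,0,100]]]'
python3 - <<'E'
from h import *
np.set_printoptions(precision=1,suppress=True)
im=cams.capture("wrist"); cv2.imwrite("pics/w10.png",im[:,:,::-1])
s=telemetry.read_state(); print(s["tcp_pos"],s["tool_rot"]*1000,s["opening"],s["wrist_force"])
for th in ["vial_red_center","tray_handle","tray_pocket","ball_center"]:
    r=cams.pinpoint("wrist",th); print(th,[(x["xy"],round(x["conf"],2)) for x in r[:3]])
Rm=R.from_quat(s["tool_rot"]).as_matrix()
for L in (s["tcp_pos"][2]-96,s["tcp_pos"][2]-82): print(L,proj("wrist",s["tcp_pos"]+Rm[:,2]*L))
E
```

```text
t: 12.62
tcp_pos: [541.2, -39.5, 335.8]
tool_rot: [0.301, 0.954, -0.0, 0.006]
wrist_force: [-0.0, -0.3, -0.1]
opening: 85.3
[541.4 -39.7 335.6] [300.7 953.7  -0.4   5.7] 85.53512982258164 [-0.5  0.4  0.4]
vial_red_center [([319.7, 264.7], 0.95)]
tray_handle []
tray_pocket [([314.3, 126.2], 0.68)]
ball_center [([314.5, 125.0], 0.69)]
239.56463236616406 [320.2 222.1]
253.56463236616406 [320.2 216.2]
```

View pics/w10.png

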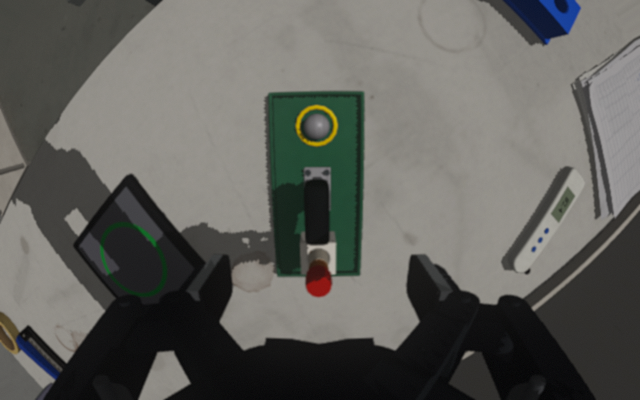

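Run:
```python
from h import *
np.set_printoptions(precision=2,suppress=True)
im=cv2.imread("pics/w10.png"); cv2.imwrite("pics/w10z.png",cv2.resize(im[150:310,250:390],None,fx=3.7,fy=3.7,interpolation=cv2.INTER_CUBIC))
b=np.clip(cv2.resize(im[150:310,250:390],None,fx=3.7,fy=3.7,interpolation=cv2.INTER_CUBIC).astype(float)*2.2,0,255); cv2.imwrite("pics/w10b.png",b)
s=telemetry.read_state(); Rm=R.from_quat(s["tool_rot"]).as_matrix(); print(Rm, (R.from_quat([ -0.0,0,0,1])).as_rotvec())
z=Rm[:,2]; v=np.cross(z,[0,0,-1]); print("correct rotvec deg",np.degrees(v), v/np.pi)
```

```text
[[-0.82  0.57  0.01]
 [ 0.57  0.82 -0.  ]
 [-0.01  0.   -1.  ]] [-0.  0.  0.]
correct rotvec deg [0.21 0.51 0.  ] [0. 0. 0.][ WARN:0@0.713] global loadsave.cpp:1063 imwrite_ Unsupported depth image for selected encoder is fallbacked to CV_8U.
```

View pics/w10b.png

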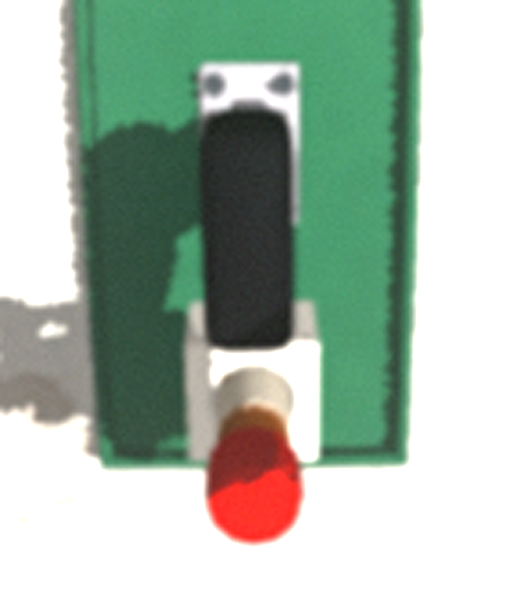

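Run:
```python
from h import *
np.set_printoptions(precision=4,suppress=True)
s=telemetry.read_state(); Rm=R.from_quat(s["tool_rot"]).as_matrix()
c=lambda x,y:(250+x/3.7,150+y/3.7)
for q in [(250,347),(248,113),(207,330),(293,330),(204,130),(292,130)]:
    p=atz("wrist",c(*q),96); print(q,p,Rm.T@(p-s["tcp_pos"]))
v=np.cross(Rm[:,2],[0,0,-1]);print(v/np.pi)
```

```text
(250, 347) [556.557  -51.8457  96.    ] [-17.3594  -1.599  238.9752]
(248, 113) [518.1161 -25.3007  96.    ] [ 29.3529  -1.9208 238.5324]
(207, 330) [548.7809 -56.6588  96.    ] [-13.7537 -10.0033 238.9234]
(293, 330) [558.427  -42.8851  96.    ] [-13.7484   6.8122 238.9588]
(204, 130) [516.0596 -33.8236  96.    ] [ 26.146  -10.0807 238.5456]
(292, 130) [525.4214 -20.4687  96.    ] [ 26.1436   6.2286 238.58  ]
[0.0012 0.0029 0.    ]
```

```bash
python3 - <<'E'
from h import *
np.set_printoptions(precision=1,suppress=True)
s=telemetry.read_state(); Rm=R.from_quat(s["tool_rot"]).as_matrix()
c=lambda x,y:(250+x/3.7,150+y/3.7)
for q,z in [((255,496),88),((255,543),88),((314.5,125.5),18),((250,465),13)]:
    p=atz("wrist",c(*q) if z!=18 else q,z); print(q,p,Rm.T@(p-s["tcp_pos"]))
E
python3 -m handwheel '[[[-0.006,0,-0.06,0.001,0.003,0,100],[-0.006,0,-0.12,0.001,0.003,0,100],[-0.006,0,-0.16,0.001,0.003,0,100],[-0.006,0,-0.16,0.001,0.003,0,100],[-0.006,0,-0.16,0.001,0.003,0,100]]]'
python3 - <<'E'
from h import *
np.set_printoptions(precision=1,suppress=True)
im=cams.capture("wrist"); cv2.imwrite("pics/w11.png",im[:,:,::-1])
cv2.imwrite("pics/w11b.png",np.clip(cv2.resize(im[120:320,230:410],None,fx=2.9,fy=2.9,interpolation=cv2.INTER_CUBIC).astype(float)*2.2,0,255).astype(np.uint8)[:,:,::-1])
s=telemetry.read_state(); print(s["tcp_pos"],s["tool_rot"]*1000,s["opening"],s["wrist_force"])
Rm=R.from_quat(s["tool_rot"]).as_matrix(); print(Rm[:,2]*100)
E
```

```text
(255, 496) [588.9 -73.3  88. ] [-56.   -0.6 247.3]
(255, 543) [598.9 -80.3  88. ] [-68.3  -0.6 247.5]
(314.5, 125.5) [487.3  -7.   18. ] [ 65.8  -4.8 316.2]
(250, 465) [615.9 -93.9  13. ] [-89.3  -2.2 322.7]
t: 13.5
tcp_pos: [539.8, -39.7, 294.8]
tool_rot: [0.301, 0.954, -0.0, -0.0]
wrist_force: [-1.1, 0.1, 0.3]
opening: 85.1
[539.8 -39.7 295.1] [300.8 953.7  -0.3   0.2] 85.27238212888977 [-0.4 -0.1  0.3]
[   0.    -0.1 -100. ]
```

View pics/w11b.png

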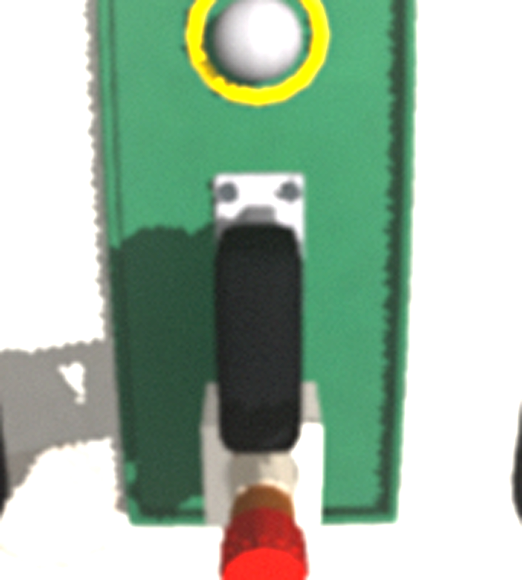

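Run:
```python
from h import *
np.set_printoptions(precision=1,suppress=True)
s=telemetry.read_state(); Rm=R.from_quat(s["tool_rot"]).as_matrix()
c=lambda x,y:(230+x/2.9,120+y/2.9)
for q,z in [((259,452),96),((259,225),96),((259,452),68),((259,223),68)]:
    p=atz("wrist",c(*q),z); print(q,c(*q),p,Rm.T@(p-s["tcp_pos"]))
for tx in (-23,23): print(tx,[proj("wrist",s["tcp_pos"]+Rm@np.array([tx,0,s["tcp_pos"][2]-z])) for z in (96,82)])
```

```text
(259, 452) (319.3103448275862, 275.8620689655172) [557.9 -52.9  96. ] [-22.2  -0.3 199.1]
(259, 225) (319.3103448275862, 197.58620689655174) [517.4 -24.5  96. ] [ 27.2  -0.3 199.1]
(259, 452) (319.3103448275862, 275.8620689655172) [570.4 -61.6  68. ] [-37.5  -0.3 227.1]
(259, 223) (319.3103448275862, 196.89655172413794) [522.8 -28.3  68. ] [ 20.7  -0.3 227.1]
-23 [array([319.8, 276.9]), array([319.8, 266.7])]
23 [array([319.9, 204.8]), array([319.8, 198.7])]
```

The handle top spans rows 203–276 in the full image, which matches a handle centred under the tool within about 1–2 mm; its column 319.3 against 319.8 also agrees. I descend, then close.

```bash
python3 -m handwheel '[[[0,0,-0.1,0,0,0,100],[0,0,-0.19,0,0,0,100],[0,0,-0.232,0,0,0,100],[0,0,-0.232,0,0,0,80],[0,0,-0.232,0,0,0,60],[0,0,-0.232,0,0,0,45],[0,0,-0.232,0,0,0,35],[0,0,-0.232,0,0,0,30]]]' 40
python3 - <<'E'
from h import *
np.set_printoptions(precision=1,suppress=True)
im=cams.capture("wrist"); cv2.imwrite("pics/w12.png",im[:,:,::-1])
s=telemetry.read_state(); print(s["tcp_pos"],s["tool_rot"]*1000,s["opening"],s["wrist_force"])
im=cams.capture("scene"); cv2.imwrite("pics/s12.png",cv2.resize(im[180:280,260:400],None,fx=4,fy=4)[:,:,::-1])
E
```

```text
t: 14.55
tcp_pos: [539.9, -39.7, 237.4]
tool_rot: [0.301, 0.954, -0.0, 0.0]
wrist_force: [-0.0, 1.5, 0.7]
opening: 25.8
[539.9 -39.7 237.3] [300.9 953.7  -0.3   0.4] 25.78609271337254 [-0.5  0.8 -0.6]
```

View pics/w12.png

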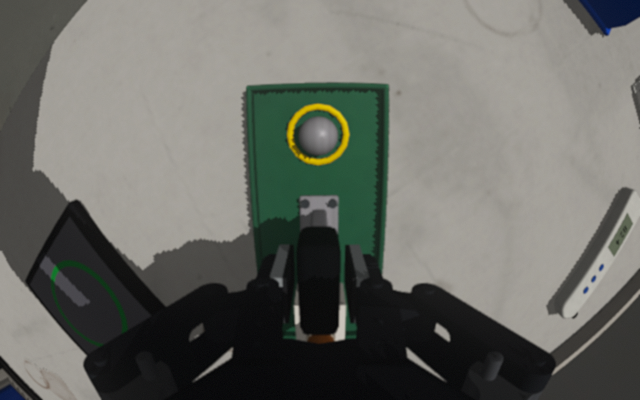

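View pics/s12.png

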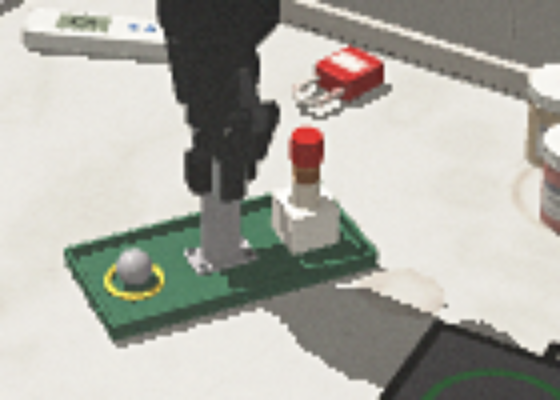

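The pads straddle the handle symmetrically: pads at 288/350, handle at 300–338. The tube stands in the socket and the ball is centred. Closing gently.

```bash
python3 -m handwheel '[[[0,0,0,0,0,0,27],[0,0,0,0,0,0,24],[0,0,0,0,0,0,22],[0,0,0,0,0,0,20],[0,0,0,0,0,0,15],[0,0,0,0,0,0,5],[0,0,0,0,0,0,0]]]' 30
python3 -m handwheel '[[[0,0,0,0,0,0,0],[0,0,0,0,0,0,0],[0,0,0,0,0,0,0]]]' 80
```

```text
t: 15.52
tcp_pos: [539.8, -39.8, 237.2]
tool_rot: [0.301, 0.954, -0.0, 0.0]
wrist_force: [-0.3, -0.9, 1.6]
opening: 17.4
t: 15.9
tcp_pos: [539.9, -39.8, 237.4]
tool_rot: [0.301, 0.954, -0.0, 0.0]
wrist_force: [-1.1, -0.2, 3.6]
opening: 17.2
```

Gripped at an opening of 17.2 mm. Lifting slowly with small accelerations.

```bash
python3 -m handwheel '[[[0,0,0.005,0,0,0,0],[0,0,0.015,0,0,0,0],[0,0,0.03,0,0,0,0],[0,0,0.045,0,0,0,0],[0,0,0.055,0,0,0,0],[0,0,0.06,0,0,0,0],[0,0,0.06,0,0,0,0]]]' 80
python3 - <<'E'
from h import *
np.set_printoptions(precision=1,suppress=True)
im=cams.capture("wrist"); cv2.imwrite("pics/w13.png",im[:,:,::-1])
im=cams.capture("scene"); cv2.imwrite("pics/s13.png",cv2.resize(im[170:290,250:410],None,fx=4,fy=4)[:,:,::-1])
E
```

```text
t: 16.77
tcp_pos: [539.9, -39.8, 252.5]
tool_rot: [0.301, 0.954, -0.0, 0.0]
wrist_force: [-0.4, 1.5, -4.9]
opening: 17.3
```

View pics/s13.png

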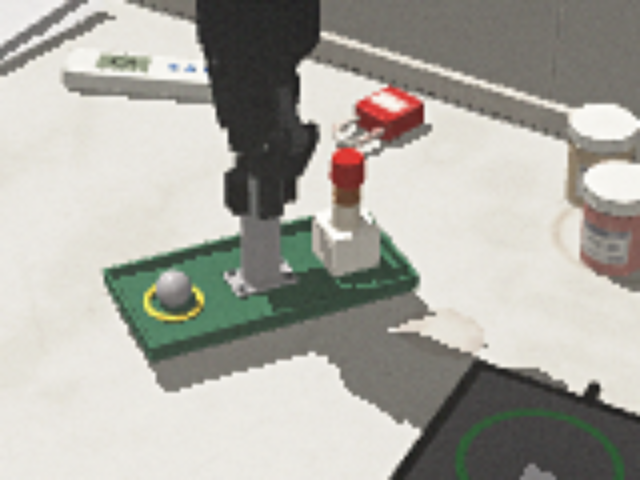

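View pics/w13.png

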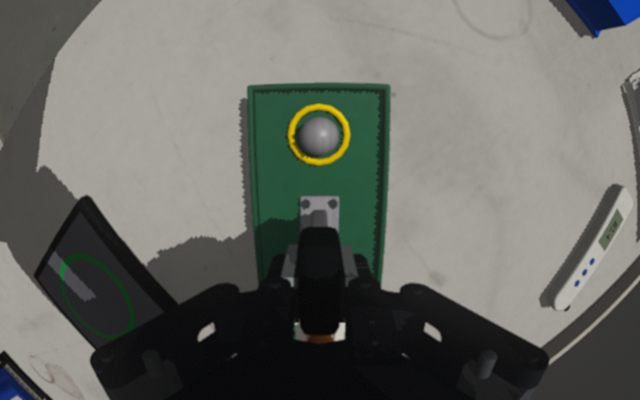

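The tray is lifted level, with the ball central in its ring at (320,134) and the wrist force at about -5 N. Raising it to the final height.

```bash
python3 -m handwheel '[[[0,0,0.015,0,0,0,0],[0,0,0.045,0,0,0,0],[0,0,0.095,0,0,0,0],[0,0,0.155,0,0,0,0],[0,0,0.215,0,0,0,0],[0,0,0.27,0,0,0,0],[0,0,0.31,0,0,0,0],[0,0,0.34,0,0,0,0]]]' 80
python3 -m handwheel '[[[0,0,0.03,0,0,0,0],[0,0,0.05,0,0,0,0],[0,0,0.06,0,0,0,0],[0,0,0.06,0,0,0,0],[0,0,0.06,0,0,0,0],[0,0,0.06,0,0,0,0]]]'
python3 - <<'E'
from h import *
im=cams.capture("wrist"); cv2.imwrite("pics/w14.png",im[:,:,::-1])
im=cams.capture("scene"); cv2.imwrite("pics/s14.png",cv2.resize(im[150:290,250:410],None,fx=4,fy=4)[:,:,::-1])
E
```

```text
t: 17.88
tcp_pos: [539.8, -39.7, 338.0]
tool_rot: [0.301, 0.954, -0.0, 0.0]
wrist_force: [0.3, 0.2, -4.9]
opening: 17.1
t: 18.62
tcp_pos: [539.7, -39.7, 352.7]
tool_rot: [0.301, 0.954, -0.0, 0.0]
wrist_force: [-0.4, -0.0, -5.4]
opening: 16.8
```

View pics/s14.png

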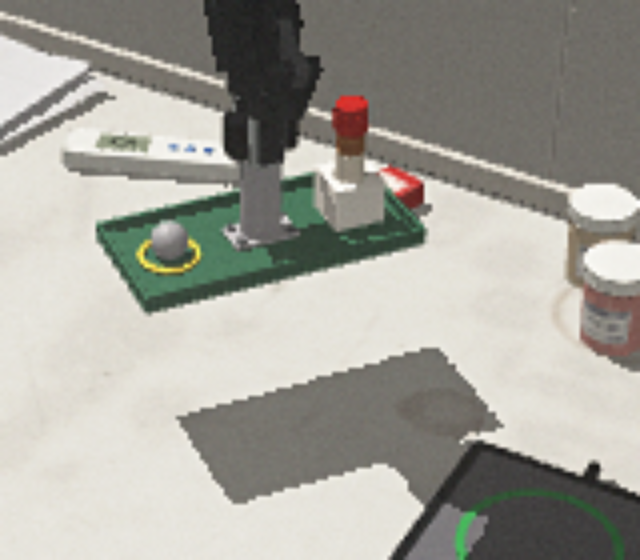

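Ball and tube are in place at height. Now a smooth move toward the reader centre (473,-279).

```bash
python3 -m handwheel '[[[-0.004,-0.014,0,0,0,0,0],[-0.013,-0.048,0,0,0,0,0],[-0.029,-0.105,0,0,0,0,0],[-0.051,-0.182,0,0,0,0,0],[-0.072,-0.259,0,0,0,0,0],[-0.091,-0.326,0,0,0,0,0],[-0.105,-0.374,0,0,0,0,0],[-0.113,-0.402,0,0,0,0,0]]]' 80
python3 -m handwheel '[[[-0.006,-0.02,0,0,0,0,0],[-0.015,-0.052,0,0,0,0,0],[-0.03,-0.11,0,0,0,0,0],[-0.052,-0.187,0,0,0,0,0],[-0.073,-0.264,0,0,0,0,0],[-0.092,-0.331,0,0,0,0,0],[-0.106,-0.379,0,0,0,0,0],[-0.114,-0.407,0,0,0,0,0]]]'
python3 -m handwheel '[[[-0.005,-0.02,0,0,0,0,0],[-0.012,-0.046,0,0,0,0,0],[-0.02,-0.076,0,0,0,0,0],[-0.028,-0.106,0,0,0,0,0],[-0.034,-0.128,0,0,0,0,0],[-0.036,-0.138,0,0,0,0,0],[-0.036,-0.138,0,0,0,0,0],[-0.036,-0.138,0,0,0,0,0]]]'
python3 - <<'E'
from h import *
np.set_printoptions(precision=1,suppress=True)
s=telemetry.read_state(); print(s["t"],s["tcp_pos"])
im=cams.capture("wrist"); cv2.imwrite("pics/w15.png",im[:,:,::-1])
im=cams.capture("scene"); cv2.imwrite("pics/s15.png",cv2.resize(im[170:340,280:480],None,fx=4,fy=4)[:,:,::-1][:600])
im=cams.capture("top"); cv2.imwrite("pics/t15.png",cv2.resize(im[150:300,190:450],None,fx=3,fy=3)[:,:,::-1])
for th in ["reader_top","tray_handle","ball_center","tray_pocket"]:
  for n in ("scene","top","wrist"):
    r=cams.pinpoint(n,th); print(n,th,[(x["xy"],round(x["conf"],2)) for x in r[:2]])
E
```

```text
t: 19.73
tcp_pos: [511.3, -141.1, 352.8]
tool_rot: [0.301, 0.954, -0.0, 0.0]
wrist_force: [0.3, 0.7, -5.1]
opening: 16.8
t: 20.72
tcp_pos: [482.5, -243.8, 352.8]
tool_rot: [0.302, 0.953, -0.0, 0.0]
wrist_force: [-0.1, 0.1, -5.7]
opening: 17.1
t: 21.72
tcp_pos: [473.5, -278.1, 352.8]
tool_rot: [0.302, 0.953, -0.0, 0.0]
wrist_force: [0.9, 0.3, -5.0]
opening: 17.0
21.725 [ 473.5 -278.1  352.8]
scene reader_top [([384.8, 286.9], 0.98)]
top reader_top [([398.4, 246.2], 0.91), ([407.6, 245.6], 0.21)]
wrist reader_top [([318.7, 280.7], 0.68)]
scene tray_handle []
top tray_handle [([406.7, 242.6], 0.81)]
wrist tray_handle [([320.6, 282.0], 0.66)]
scene ball_center [([365.7, 256.8], 0.63)]
top ball_center []
wrist ball_center [([317.6, 337.5], 0.46)]
scene tray_pocket [([369.5, 257.3], 0.59), ([414.2, 232.2], 0.58)]
top tray_pocket [([391.5, 262.7], 0.71)]
wrist tray_pocket [([317.0, 133.9], 0.97)]
```

View pics/s15.png

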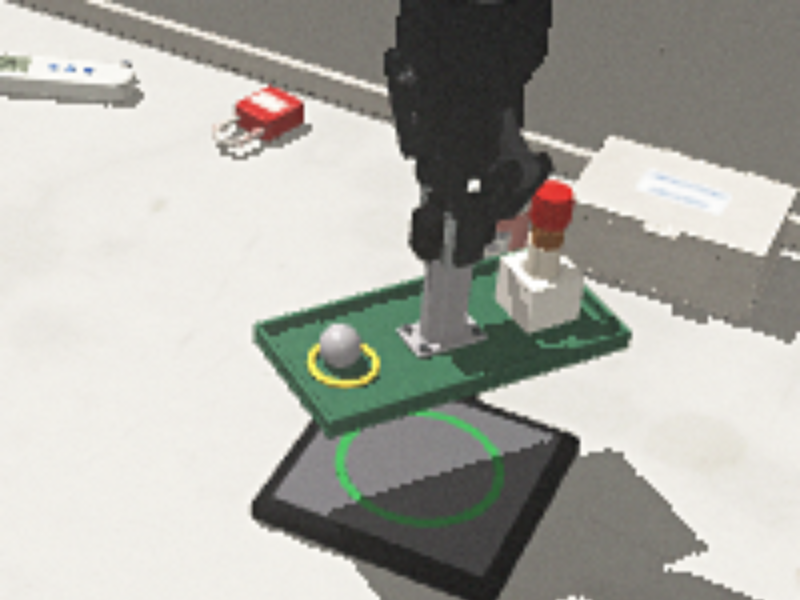

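View pics/t15.png

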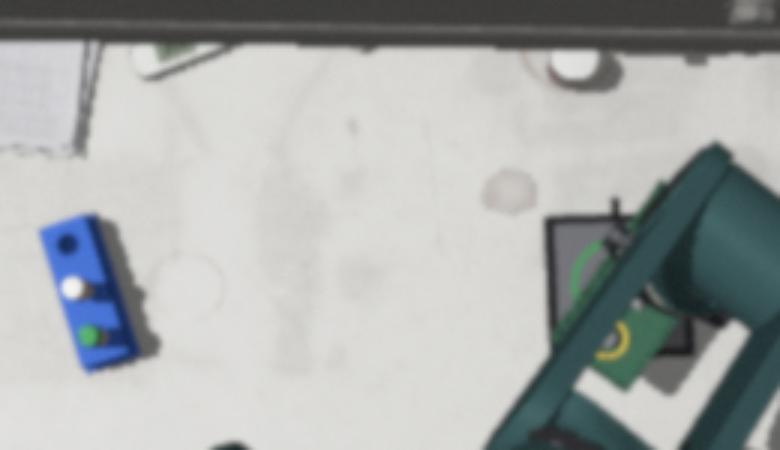

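View pics/w15.png

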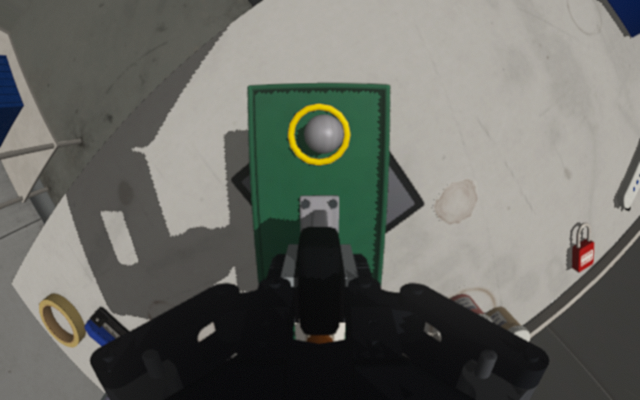

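The tray is held over the reader and the ball is in its ring at wrist (322,134), with the ring at the same pixel as at pick-up. The tube is in its socket, and the white and green tubes stand in the rack. A final numeric check.

```bash
python3 -m handwheel '[[[0,0,0,0,0,0,0],[0,0,0,0,0,0,0],[0,0,0,0,0,0,0],[0,0,0,0,0,0,0]]]' 80
python3 - <<'E'
from h import *
np.set_printoptions(precision=2,suppress=True)
print(tri([ray("scene",(384.8,286.9)),ray("top",(398.4,246.2))]))
s=telemetry.read_state(); Rm=R.from_quat(s["tool_rot"]).as_matrix(); t=s["tcp_pos"]
o=t+Rm@np.array([0,0,237.4]); print("tray origin",o,"z axis",-Rm[:,2],"dq",s["dq"])
# scene check: tray corners visible (zoom coords /4 + offset): left-top, left-front, right
for name,v in {"L":(95,-45,13),"c":(-95,45,13),"d":(-95,-45,13),"e":(95,45,13),"pocket":(-62,0,6)}.items():
    p=o+Rm@np.array([-v[0],v[1],-v[2]]); q=proj("scene",p); print(name,(q-np.array([280,170]))*4)
E
```

```text
t: 22.98
tcp_pos: [473.5, -278.3, 352.8]
tool_rot: [0.302, 0.953, -0.0, 0.0]
wrist_force: [-0.2, -0.8, -5.9]
opening: 17.2
(array([ 474.41, -276.72,   19.82]), [2.3855357398365675, 2.3855357398366825])
tray origin [ 473.55 -278.41  115.41] z axis [-0.  0.  1.] dq [-0. -0.  0.  0. -0.  0.]
L [631.79 328.73]
c [251.14 319.95]
d [326.42 419.9 ]
e [542.33 239.61]
pocket [341.11 362.64]
```

The tray corners predicted for a level tray, (632,329), (251,320) and (326,420), agree with the picture's (630,332), (255,325) and (328,427). The reader centre measures (474,-277) against the tray at (473.5,-278). Handing in.

```bash
python3 -c "
from workcell import manip; print(manip.job_done())"
```

```text
the job is handed in; nothing more can be done
None
```

I moved the red-capped tube from the rack into the tray's socket and let go. I then gripped the tray by its handle, carried it over the reader and handed the job in while still holding it there, at about 23 s of the 64 s allowed.

- **Tube:** it was pushed to a hard stop (11.8 N, no further travel) at the expected full depth, and it stands in the socket in the last pictures.
- **Tray position:** its centre is about 2 mm from the measured reader centre and about 99 mm above its face (taking the stated pad height of 16 mm). The arm is at rest and the grip is set to 80 N.
- **Level:** the tool axis reads level, and the tray corners match those predicted for a level tray to within about 7 pixels of the 4x enlarged scene picture.
- **Ball:** it is inside its ring in every view, slightly off-centre in the last wrist picture.
- **Other objects:** the white and green tubes are upright in the rack. I did not measure how far they or the bystanders moved, but nothing was touched.

Some readings disagreed:
- The wrist camera was a few millimetres off along its tilt direction at longer range. I settled this by looking again up close.
- The cap top triangulated at 88–89 mm instead of 93 mm.
- The reader face triangulated at 19–20 mm instead of 16 mm.
- The networks gave some wrong hits, which I rejected by checking them against the pictures.

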